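# Relabel and restock the third gap

### The arm

A 6-joint arm with a two-finger parallel gripper is mounted at the origin on a cart in front of the work surface, level with it; the furniture and walls round the work are solid. World frame = base frame: x ahead of the robot, y to its left, z up, the work surface at z = 0. Lengths are in m, angles in rad, forces in N, time in s.
With the tool pointing down it reaches from about 0.35 to 0.85 m from the base axis. Payload 8.1 kg.
Tool frame: the origin (TCP) lies at the very end of the fingers, on their centre line; the grasp point (between the pads) lies ctrl.tcp_to_grasp behind it (ctrl.tcp_to_grasp is the distance from the TCP to the grasp point, in m); z points along the fingers, y is the direction in which the jaws open and shut (so a half turn about z gives the same grasp; the last joint's range is limited). The gripper opens to 85 mm and grips with 20 to 120 N. Pads are 22 mm wide; open, the fingers measure 114 mm over their backs; the gripper's body (76 mm by 85 mm) begins 54 mm behind the grasp point. The pads swing forward as they close: fully open they stand 13 mm farther back than shut.
Start: joints at [-1.259, 0.13, 1.488, -0, 1.523, -0.085], TCP at [0.232, -0.553, 0.231] pointing down, gripper open.
Joint ranges: [-2.96, 2.96], [-0.89, 2.26], [0.02, 2.5], [-1.34, 4.48], [0, 2.73], [-2.66, 2.66]. Speed limits (rad/s): [2.39, 2.39, 2.79, 3.14, 3.14, 3.14].

### API

Orientations are given as a 3x3 rotation matrix whose columns are the frame's x, y, z axes.
In Python, from plant import ctrl gives the robot as it stands.
- The arm moves only by the shell command python3 -m crank 'ROWS' [OPENING]. ROWS is JSON, a list that holds one entry, the list of rows, each a list of 6 numbers: the shift along the world's x, y, z in cm, then the turn, a rotation vector about the world's x, y, z in degrees. In form: [[[x, y, z, ax, ay, az], ...]]. A call has 1 to 12 rows; each row shifts and turns the commanded pose from where the row before left it; what a row does not reach is not made up. A row lasts 1/10 s, in which the tool goes at most 50 mm and 8.59 degrees, less where a joint would pass 70% of its speed; a pose out of reach is approached as far as the arm can. A call with a gripper value outside its range is refused whole. OPENING is the closure, from 0 (fully open) to 1 (shut), set as the call begins (- or left out, the last holds). The fingers move at their own pace and stop on an object; the grip force is fixed at half the most. Time passes only in rows, so rows that do not move let the fingers close. It gives the time, the measured TCP pose, the force and the opening at its end, in the units of the state.
- ctrl.observe(): the state, without advancing time (a new reading comes with each control period).
- ctrl.snapshot(name): name is "side" or "top"; returns a dict with "image" (400x640x3 uint8, red, green, blue), "intrinsics" (3x3 intrinsics, pixels), "k1" (the pictures are not rectified: a ray, as slopes to the right and down, at radius r is drawn at 1 + k1 r^2 times it, then the intrinsics apply), "R" (3x3) and "t" (3): a world point X has camera coordinates R X + t. Camera axes: x right, y down, z forward; pixel columns grow to the right and rows downward; lengths in m; the calibration is good to about 2 mm. A picture is of the moment at which its call begins. There is no depth.
- ctrl.close_job(): hands the job in, once; it reports no verdict.
Trained networks look in a picture, given as the dict that the camera call returned (one of the last four; its "shot" number tells which), for a name from the list of things; names that differ only in an ending like _2 or _b are one class to them, and where a whole thing is asked for, a point or a joint stands for the part that bears it (a point fixed in the world has none). Each returns a list of dicts, best first, with "p" (0 to 1); they miss things now and then, are a little off and sometimes report something else, mostly with a low value. They report only what shows in the picture. A call takes as long as a camera call. They do not tell look-alikes from the thing itself.
- ctrl.boxes_of(picture, query): "position" ([x, y, z] in m, in world coordinates, good to about 4 mm: the middle of the surface that is visible of it).
- ctrl.silhouettes(picture, query): "region" (400x640 bool, what is visible of it).
- ctrl.place_of(picture, query): "position" ([x, y, z] in m, in world coordinates, good to about 4 mm: a listed point, or the origin of a listed thing).
The state is a dict: "clock": time; "joint_pos": joint angles; "dq": joint speeds; "joint_efforts": joint torques, N m; "ee_pos": TCP position; "tool_rot": TCP orientation; "ft_force": force on the tool from outside, world axes, zero at the start; "wrist_torque": the same for the moment, N m; "width": finger opening in m.
Only numpy, scipy, OpenCV 4.12 (cv2) and the standard library are available. Lean on these libraries where they do the work, as an engineer would, in place of code of your own. Each camera call takes 0.05 s, during which the arm holds its last target.

### The job

A pot is waiting on the front ledge of the counter display tray. Counting the tray's gaps from the left, first run the shelf label along its rail with a fingertip, past the first and second gaps, until all of it lies below the third gap; then push the pot along the ledge and into that third gap until it is fully home against the back board. Only push with the fingertips: the pot must stay standing on the tray and never be lifted, and the bottle and tape rolls in the other gaps stay where they are.

Things in the scene. Friction and masses are not known exactly. Their poses are not given: they have to be found in the camera images.
- display_tray: Fixed display tray, a wooden plinth 121 mm deep (x), 290 mm wide (y), top (ledge and gap floors) 30 mm above the counter. Origin: on the counter, midway between its ends, 68 mm behind the rail's front face; x axis toward the back board, y to the left, z up; the front faces the robot within about 0.3 rad. Three dividers make four gaps of varying width; gap 1 is leftmost (+y), gap 3 between divider_2 and divider_3.
- rail_mid (a point): Middle of the aluminium label rail along the tray's front edge, on its front face at tray x = -68 mm, 19 mm above the counter. The rail is 6 mm deep; its top bead is a lip 36 mm above the counter, 6 mm above the ledge.
- ledge_mid (a point): Middle of the open ledge behind the lip, on its top (30 mm above the counter): the ledge runs from tray x = -62 to +3 mm, over the whole width, and is open at both ends.
- back_mid (a point): Foot of the back board's front face at tray x = +48 mm, y = 0, 30 mm above the counter; the board's top is 105 mm above the counter. White end cheeks shaped like the dividers close the outer gaps, middle planes at tray y = +143 and -143 mm.
- divider_1: Fixed upright white divider between gap 1 and gap 2, sheet 4 mm thick with a rounded nose of 6 mm diameter at the front, 44 mm long along the tray's x, 42 mm high (top 72 mm above the counter). Origin: middle of its underside, in its middle plane, 26 mm behind the tray's origin; axes parallel to the tray's.
- divider_2: Same as divider_1, between gap 2 and gap 3.
- divider_3: Same as divider_1, between gap 3 and gap 4. Divider_2 and divider_3 stand 68 to 76 mm apart, middle to middle.
- shelf_label (a joint): Position of the electronic shelf label along the rail, in m: 0 when its centre is at the tray's y = +110 mm (below gap 1), growing toward the tray's -y (the robot's right), so its centre is at y = 0.110 - value; range 0 to 0.215. It slides with about 2 N of friction and stays where it is left.
- label_centre (a point): Centre of the electronic shelf label, a white plastic box 11 mm deep (tray x), 44 mm wide (along the rail), 30 mm high, with a grey blank screen, riding on the front of the rail: it spans tray x = -80 to -69 mm, and 4 to 34 mm above the counter. Pushed by its left edge it slides right.
- cream_pot: The loose round pot, white with a red cap, 58 mm diameter, 50 mm high, 0.07 to 0.15 kg. It stands on the ledge in front of gap 4. Origin: centre of its underside (30 mm above the counter). Fully home its centre is 29 mm in front of the back board, at tray x = +19 mm.
- stock_bottle: Loose small brown dropper bottle, 33 mm diameter, 102 mm high, standing in gap 1; to be left alone. Origin: centre of its underside.
- tape_low: Loose small roll of dark tape, 53 mm diameter, 19 mm high, lying in gap 2; to be left alone. Origin: centre of its underside.
- tape_top: A second such roll lying on the first; to be left alone. Origin: centre of its underside.
Not all that is in view belongs to the job. Of the things like the cream_pot, leave any that is pink; of the rest the smaller one is meant.

How it is judged:
By the outcome, as a careful person would: the job done as asked, in the order asked, and still so for the second after the job is handed in, with the robot touching nothing.
It also fails if it takes over 54 s, if anything falls off the work surface, if the arm or the gripper's body presses on something with over 40 N, if the wrist force passes 120 N, or if a joint passes its speed limit or range.

## Working session

There is one attempt and no reset: what is moved stays moved. The work goes in short steps, Python scripts to look and compute and a shell command to move; the robot and the scene stay as the last step left them, time stands still between calls to the robot, and variables do not carry over. Pictures are saved under pics/ and viewed, and the job is handed in when it is done.

```bash
ls; mkdir -p pics
cat > h.py <<'E'
import numpy as np, cv2
from plant import ctrl
def save(s,n): cv2.imwrite(f'pics/{n}.png',cv2.cvtColor(s['image'],cv2.COLOR_RGB2BGR))
def proj(s,X):
    c=np.array(s['R'])@np.array(X)+np.array(s['t']); u=c[:2]/c[2]; u=u*(1+s['k1']*(u@u)); K=np.array(s['intrinsics']); return (K@[u[0],u[1],1])[:2]
def ray(s,px,z):
    K=np.array(s['intrinsics']); d=np.linalg.solve(K,[px[0],px[1],1])[:2]; u=d.copy()
    for _ in range(20): u=d/(1+s['k1']*(u@u))
    R=np.array(s['R']); o=-R.T@np.array(s['t']); v=R.T@[u[0],u[1],1]; return o+v*(z-o[2])/v[2]
E
python3 - <<'E'
from h import *
np.set_printoptions(precision=4,suppress=True)
o=ctrl.observe(); print(o, ctrl.tcp_to_grasp)
for n in ['side','top']:
    s=ctrl.snapshot(n); save(s,n+'0'); print(n)
    for q in ['display_tray','rail_mid','ledge_mid','back_mid','divider_1','divider_2','divider_3','label_centre','cream_pot','stock_bottle','tape_low','tape_top']:
        print(q,[(round(d['p'],2),np.round(d['position'],4)) for d in ctrl.place_of(s,q)][:4])
E
```

```text
pics
{'clock': 0.0, 'joint_pos': array([-1.2594,  0.1312,  1.4893,  0.    ,  1.523 , -0.0854]), 'dq': array([ 0.0008, -0.0023, -0.0003,  0.0006,  0.0002, -0.001 ]), 'joint_efforts': array([  0.0017, -56.9398, -50.0553,  -0.    ,   0.0151,  -0.    ]), 'ee_pos': array([ 0.2317, -0.5528,  0.2302]), 'tool_rot': array([[ 0.9223,  0.3865, -0.0006],
       [ 0.3865, -0.9223,  0.0018],
       [ 0.0002, -0.0019, -1.    ]]), 'ft_force': array([-0.5108, -0.173 , -0.2356]), 'wrist_torque': array([-0.0049, -0.02  , -0.0076]), 'width': 0.08499300780651042} 0.0187
side
display_tray [(0.94, array([ 0.4732, -0.2872,  0.0036]))]
rail_mid [(0.6, array([ 0.4077, -0.2853,  0.0148]))]
ledge_mid [(0.73, array([ 0.4476, -0.2859,  0.0298]))]
back_mid [(0.78, array([ 0.5296, -0.2986,  0.029 ])), (0.72, array([ 0.4941, -0.2529,  0.048 ])), (0.64, array([ 0.4487, -0.2869,  0.0328])), (0.16, array([ 0.4948, -0.3644,  0.0296]))]
divider_1 [(0.72, array([ 0.5028, -0.2197,  0.0336])), (0.64, array([ 0.4932, -0.3641,  0.0283])), (0.53, array([ 0.4996, -0.2935,  0.0331]))]
divider_2 [(0.72, array([ 0.5028, -0.2197,  
[... 1063 characters left out ...]
]
divider_2 [(0.58, array([ 0.5   , -0.2981,  0.025 ])), (0.43, array([ 0.4984, -0.3648,  0.0333])), (0.36, array([ 0.5102, -0.2144,  0.0301]))]
divider_3 [(0.58, array([ 0.5   , -0.2981,  0.025 ])), (0.43, array([ 0.4984, -0.3648,  0.0333])), (0.36, array([ 0.5102, -0.2144,  0.0301]))]
label_centre [(0.55, array([ 0.503 , -0.299 ,  0.0241])), (0.48, array([ 0.4125, -0.1833,  0.0221]))]
cream_pot [(0.76, array([ 0.7937, -0.0515,  0.0012])), (0.69, array([ 0.439 , -0.39  ,  0.0334])), (0.58, array([ 0.469 , -0.0635,  0.005 ])), (0.44, array([ 0.5254, -0.2942,  0.0293]))]
stock_bottle [(0.52, array([ 0.513 , -0.1828,  0.0322]))]
tape_low []
tape_top [(0.54, array([ 0.4917, -0.2523,  0.0447]))]
```

View pics/side0.png

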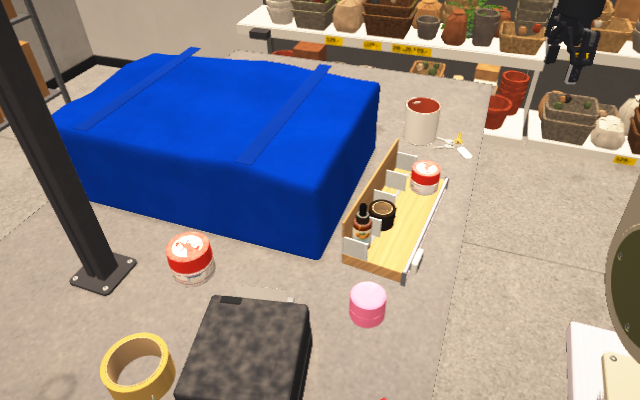

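View pics/top0.png

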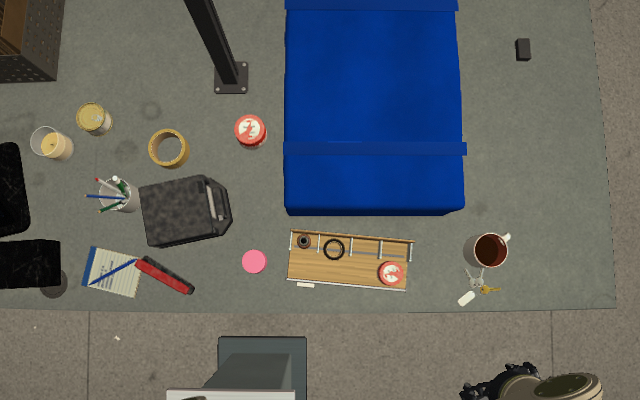

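Run:
```python
from h import *
a=cv2.imread('pics/top0.png')[215:305,275:425]; cv2.imwrite('pics/t0c.png',cv2.resize(a,None,fx=5,fy=5,interpolation=cv2.INTER_CUBIC))
a=cv2.imread('pics/side0.png')[130:290,330:460]; cv2.imwrite('pics/s0c.png',cv2.resize(a,None,fx=3.7,fy=3.7,interpolation=cv2.INTER_CUBIC))
```

```text
(no output)
```

View pics/t0c.png

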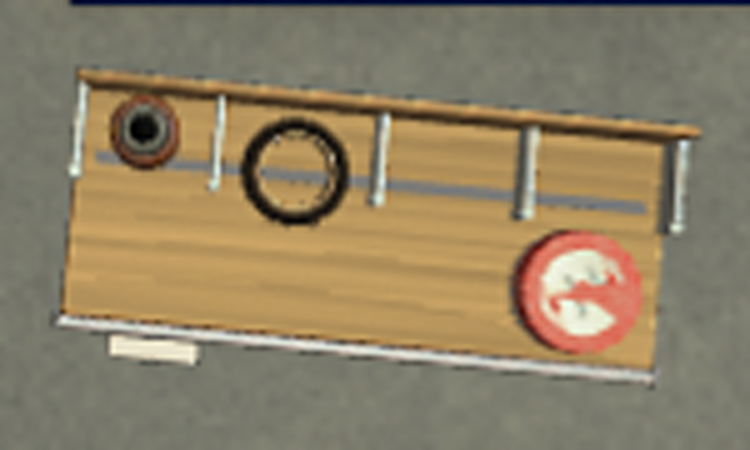

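View pics/s0c.png

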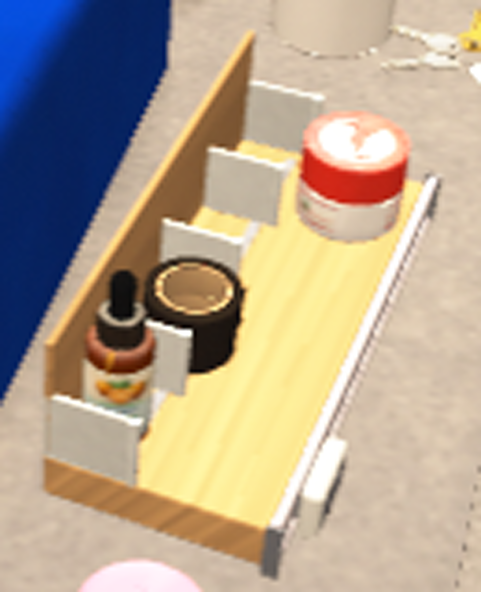

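Run:
```python
from h import *
from scipy.optimize import least_squares
np.set_printoptions(precision=4,suppress=True)
s=ctrl.snapshot('top')
P=lambda u,v,z: ray(s,(274.5+u/5+.1,214.5+v/5+.1),z)
names=['railL','railR','cL','d1','d2','d3','cR','boardL','boardR']
W=[P(62,320,.036),P(654,378,.036),P(75,174,.072),P(213,188,.072),P(377,205,.072),P(523,217,.072),P(676,232,.072),P(82,72,.105),P(699,132,.105)]
for n,w in zip(names,W): print(n,w)
pot=P(581,291,.080); lab=P(153,349,.034); labL=P(109,347,.034); labR=P(197,354,.034)
pb=P(296,170,.068)
M=[(-65,145),(-65,-145),(4,143),(4,None),(4,None),(4,None),(4,-143),(50,145),(50,-145)]
def f(p):
    c,si=np.cos(p[2]),np.sin(p[2]); r=[]
    for w,m in zip(W,M):
        d=w[:2]-p[:2]; l=np.array([c*d[0]+si*d[1],-si*d[0]+c*d[1]])*1000
        r.append(l[0]-m[0]); 
        if m[1] is not None: r.append(l[1]-m[1])
    return r
r=least_squares(f,[.474,-.287,-.08]); print(r.x, np.array(r.fun))
p=r.x;c,si=np.cos(p[2]),np.sin(p[2])
T=lambda w:np.array([[c,si],[-si,c]])@(np.array(w)[:2]-p[:2])*1000
for n,w in zip(names+['pot','lab','labL','labR','tape'],W+[pot,lab,labL,labR,pb]): print(n,T(w))
print('net pot',T([.438,-.39]))
```

```text
railL [ 0.4252 -0.1425  0.036 ]
railR [ 0.3963 -0.4286  0.036 ]
cL [ 0.4944 -0.1502  0.072 ]
d1 [ 0.4878 -0.2152  0.072 ]
d2 [ 0.4796 -0.2924  0.072 ]
d3 [ 0.4737 -0.3613  0.072 ]
cR [ 0.4662 -0.4337  0.072 ]
boardL [ 0.5402 -0.1547  0.105 ]
boardR [ 0.5118 -0.439   0.105 ]
[ 0.4761 -0.2918 -0.0994] [-0.4023 -1.4951 -0.8316  1.0014  0.244  -0.2337  0.0797 -0.3906  0.5589
  0.3199  0.8307  0.2469 -2.1757  0.1752  2.0723]
railL [-65.4023 143.5049]
railR [ -65.8316 -143.9986]
cL [  4.244  142.7663]
d1 [ 4.0797 77.41  ]
d2 [ 3.6094 -0.2245]
d3 [  4.5589 -69.3352]
cR [   4.3199 -142.1693]
boardL [ 50.2469 142.8243]
boardR [  50.1752 -142.9277]
pot [-27.4307 -98.2724]
lab [-74.9604  98.4302]
labL [-76.1021 119.6731]
labR [-75.2641  77.0524]
tape [16.4522 39.1276]
net pot [ -28.122 -101.477]
```

```bash
python3 -m crank '[[[1.5,3.5,0,0,0,-2.37],[1.5,3.5,0,0,0,-2.37],[1.5,3.5,0,0,0,-2.37],[1.5,3.5,0,0,0,-2.37],[1.5,3.5,0,0,0,-2.37],[1.5,3.5,0,0,0,-2.37],[1.5,3.5,0,0,0,-2.37],[1.5,3.5,0,0,0,-2.37],[1.5,3.5,0,0,0,-2.37],[1.5,3.5,0,0,0,-2.37],[1.5,3.5,0,0,0,-2.37],[1.5,3.5,0,0,0,-2.37]]]' 1; python3 -m crank '[[[0,0,0,0,0,0],[0,0,0,0,0,0]]]'
cat >> h.py <<'E'
P0=np.array([.4761,-.2918]); TH=-.0994; c_,s_=np.cos(TH),np.sin(TH); RT=np.array([[c_,-s_],[s_,c_]])
def tw(x,y): return P0+RT@np.array([x,y])/1000
def wt(w): return RT.T@(np.array(w)[:2]-P0)*1000
def st():
    o=ctrl.observe(); R=o['tool_rot']; a=np.degrees(np.arctan2(R[1,1],R[0,1]))
    print('t',round(o['clock'],2),'tcp',np.round(o['ee_pos'],4),'tray',np.round(wt(o['ee_pos']),1),'jaw deg',round(a,2),'z',np.round(R[:,2],3),'F',np.round(o['ft_force'],1),'w',round(o['width'],4))
def need(x,y,z):
    o=ctrl.observe(); e=o['ee_pos']; w=tw(x,y); print('shift cm',np.round((w-e[:2])*100,2),round((z-e[2])*100,2))
E
python3 -c "
from h import *
st(); need(-83,150,.012)"
```

```text
clock: 2.55
ee_pos: [0.4123, -0.1319, 0.2316]
tool_rot: [[0.995, -0.101, 0.001], [-0.101, -0.995, -0.0], [0.001, 0.0, -1.0]]
ft_force: [1.2, -0.7, 0.1]
width: -0.0001
clock: 2.75
ee_pos: [0.4121, -0.1329, 0.2314]
tool_rot: [[0.995, -0.096, 0.0], [-0.096, -0.995, -0.0], [0.0, 0.0, -1.0]]
ft_force: [-0.0, 0.6, -0.2]
width: -0.0002
t 2.75 tcp [ 0.4121 -0.1329  0.2314] tray [-79.5 151.8] jaw deg -95.53 z [ 0. -0. -1.] F [-0.   0.6 -0.2] w -0.0002
shift cm [-0.37 -0.14] -21.94
```

```bash
python3 -m crank '[[[-0.4,-0.1,-4,0,0,0],[0,0,-4,0,0,0],[0,0,-4,0,0,0],[0,0,-3,0,0,0],[0,0,-2,0,0,0],[0,0,-2,0,0,0],[0,0,-1.5,0,0,0],[0,0,-1,0,0,0],[0,0,0,0,0,0]]]'
python3 -c "
from h import *
st(); need(-83,150,.012)
s=ctrl.snapshot('side');save(s,'s1');t=ctrl.snapshot('top');save(t,'t1')
a=cv2.imread('pics/s1.png')[180:320,340:480];b=cv2.imread('pics/t1.png')[215:315,250:390]
cv2.imwrite('pics/c1.png',np.hstack([cv2.resize(a,(400,400)),cv2.resize(b,(400,286)) if 0 else cv2.resize(b,(400,400))]))"
```

```text
clock: 3.65
ee_pos: [0.4065, -0.1348, 0.015]
tool_rot: [[0.995, -0.101, -0.002], [-0.101, -0.995, 0.001], [-0.003, -0.001, -1.0]]
ft_force: [-0.1, 0.3, 0.5]
width: 0.0
t 3.65 tcp [ 0.4065 -0.1348  0.015 ] tray [-84.8 149.3] jaw deg -95.77 z [-0.002  0.001 -1.   ] F [-0.1  0.3  0.5] w 0.0
shift cm [0.19 0.05] -0.3
```

View pics/c1.png

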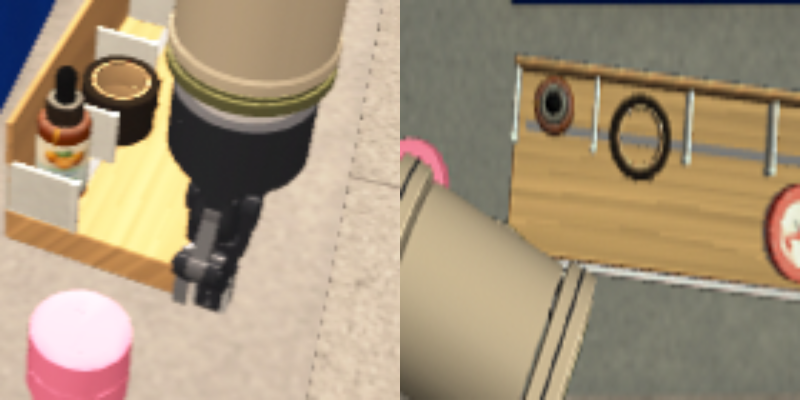

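```bash
python3 -m crank '[[[0.1,-1,0,0,0,0],[-0.1,-1,0,0,0,0],[-0.1,-1,0,0,0,0],[-0.1,-1,0,0,0,0],[-0.1,-1,0,0,0,0],[-0.1,-1,0,0,0,0],[-0.1,-1,0,0,0,0]]]'
python3 -c "
from h import *
st()
s=ctrl.snapshot('side');save(s,'s2')
print([(d['p'],wt(d['position']),d['position']) for d in ctrl.place_of(s,'label_centre')])
a=cv2.imread('pics/s2.png')[140:300,340:480]
cv2.imwrite('pics/c2.png',cv2.resize(a,None,fx=3.7,fy=3.7))"
```

```text
clock: 4.45
ee_pos: [0.4028, -0.2053, 0.0163]
tool_rot: [[0.995, -0.1, -0.0], [-0.1, -0.995, 0.0], [-0.0, -0.0, -1.0]]
ft_force: [1.7, 2.3, 1.1]
width: 0.0
t 4.45 tcp [ 0.4028 -0.2053  0.0163] tray [-81.6  78.8] jaw deg -95.72 z [-0.  0. -1.] F [1.7 2.3 1.1] w 0.0
[]
```

View pics/c2.png

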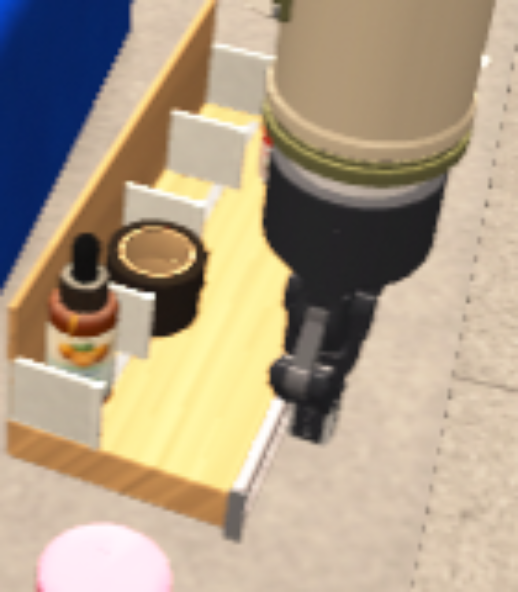

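```bash
python3 -m crank '[[[-0.1,-1,0,0,0,0],[-0.1,-1,0,0,0,0],[-0.1,-1,0,0,0,0],[-0.1,-1,0,0,0,0],[-0.1,-1,0,0,0,0],[-0.1,-1,0,0,0,0],[-0.1,-0.4,0,0,0,0],[0,-0.3,0,0,0,0],[0,0,0,0,0,0]]]'
python3 -c "
from h import *
st()"
python3 -m crank '[[[0.1,1,0,0,0,0],[-2,2,0,0,0,0],[0,3,0,0,0,0],[0,4,0,0,0,0],[0,4,3,0,0,0],[0,0,0,0,0,0]]]'
python3 -c "
from h import *
st()
for n in ['side','top']:
  s=ctrl.snapshot(n);save(s,n+'3')
  print([(d['p'],wt(d['position']),d['position']) for d in ctrl.place_of(s,'label_centre')])
a=cv2.imread('pics/side3.png')[140:300,340:480];b=cv2.imread('pics/top3.png')[215:305,275:425]
cv2.imwrite('pics/c3.png',cv2.resize(a,None,fx=3.7,fy=3.7));cv2.imwrite('pics/c3t.png',cv2.resize(b,None,fx=5,fy=5,interpolation=cv2.INTER_CUBIC))"
```

```text
clock: 5.45
ee_pos: [0.396, -0.272, 0.0165]
tool_rot: [[0.995, -0.1, 0.0], [-0.1, -0.995, -0.001], [0.0, 0.001, -1.0]]
ft_force: [0.5, 0.5, -0.1]
width: -0.0002
t 5.45 tcp [ 0.396  -0.272   0.0165] tray [-81.7  11.8] jaw deg -95.73 z [ 0.    -0.001 -1.   ] F [ 0.5  0.5 -0.1] w -0.0002
clock: 6.05
ee_pos: [0.3786, -0.1281, 0.0491]
tool_rot: [[0.995, -0.096, 0.004], [-0.096, -0.995, -0.001], [0.005, 0.0, -1.0]]
ft_force: [0.8, -0.2, 1.4]
width: -0.0001
t 6.05 tcp [ 0.3786 -0.1281  0.0491] tray [-113.3  153.2] jaw deg -95.48 z [ 0.004 -0.001 -1.   ] F [ 0.8 -0.2  1.4] w -0.0001
[]
[(0.52, array([-73.62939381, -24.52778765]), [0.4004, -0.3089, 0.0216]), (0.23, array([46.96620545,  1.66899532]), [0.523, -0.2948, 0.0295])]
```

View pics/c3.png

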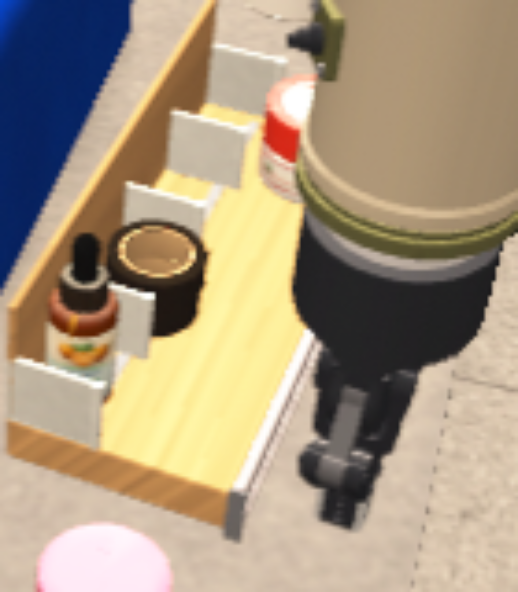

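View pics/c3t.png

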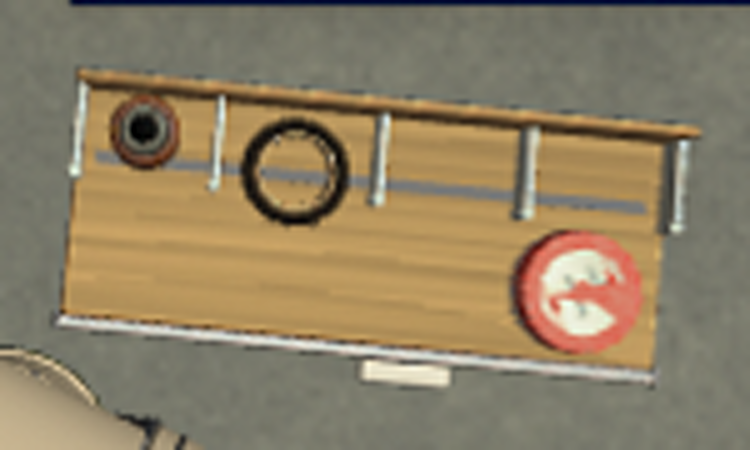

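```bash
python3 -m crank '[[[0,-4,-3.2,0,0,0],[0,-4,0,0,0,0],[0,-3.5,0,0,0,0],[0,0,0,0,0,0],[0,0,0,0,0,0]]]'
python3 -c "
from h import *
st();need(-82,30,.016);need(-82,2,.016)"
```

```text
clock: 6.75
ee_pos: [0.3758, -0.2463, 0.0139]
tool_rot: [[0.995, -0.103, -0.002], [-0.103, -0.995, 0.002], [-0.002, -0.001, -1.0]]
ft_force: [-1.1, 0.5, -0.2]
width: 0.0002
t 6.75 tcp [ 0.3758 -0.2463  0.0139] tray [-104.4   35.3] jaw deg -95.91 z [-0.002  0.002 -1.   ] F [-1.1  0.5 -0.2] w 0.0002
shift cm [ 2.17 -0.75] 0.21
shift cm [ 1.89 -3.54] 0.21
```

```bash
python3 -m crank '[[[1.1,-0.3,0.1,0,0,0],[1.1,-0.4,0.1,0,0,0],[-0.1,-1,0,0,0,0],[-0.1,-0.8,0,0,0,0],[-0.1,-0.5,0,0,0,0],[0,-0.5,0,0,0,0],[0,0,0,0,0,0],[0,0,0,0,0,0]]]'
python3 -c "
from h import *
st();need(-82,2,.016)"
```

```text
clock: 7.55
ee_pos: [0.3956, -0.2805, 0.017]
tool_rot: [[0.995, -0.1, -0.0], [-0.1, -0.995, -0.0], [-0.0, 0.0, -1.0]]
ft_force: [-0.1, 0.2, -0.6]
width: -0.0001
t 7.55 tcp [ 0.3956 -0.2805  0.017 ] tray [-81.2   3.2] jaw deg -95.73 z [-0. -0. -1.] F [-0.1  0.2 -0.6] w -0.0001
shift cm [-0.09 -0.11] -0.1
```

```bash
python3 -m crank '[[[0.1,1,0,0,0,0],[-2,0.5,0,0,0,0],[0,0,4,0,0,0],[0,0,5,0,0,0],[0,0,5,0,0,0],[0,0,0,0,0,0]]]' 0.7
python3 -c "
from h import *
st();need(-27,-172,.15);print(ctrl.observe()['joint_pos'])
s=ctrl.snapshot('top');save(s,'top4')
print([(d['p'],wt(d['position']),d['position']) for d in ctrl.place_of(s,'label_centre')])
b=cv2.imread('pics/top4.png')[215:305,275:425]
cv2.imwrite('pics/c4t.png',cv2.resize(b,None,fx=5,fy=5,interpolation=cv2.INTER_CUBIC))"
```

```text
clock: 8.15
ee_pos: [0.3806, -0.2678, 0.1653]
tool_rot: [[0.995, -0.099, 0.01], [-0.099, -0.995, -0.009], [0.011, 0.008, -1.0]]
ft_force: [0.9, -1.0, 0.1]
width: 0.0257
t 8.15 tcp [ 0.3806 -0.2678  0.1653] tray [-97.4  14.4] jaw deg -95.68 z [ 0.01  -0.009 -1.   ] F [ 0.9 -1.   0.1] w 0.0257
shift cm [  5.16 -19.24] -1.53
[-7.23530619e-01 -2.15455166e-01  1.94555572e+00  9.95166332e-05
  1.39817997e+00  9.46383593e-01]
[(0.74, array([-0.70646836,  0.03004091]), [0.4754, -0.2917, -0.0019])]
```

View pics/c4t.png

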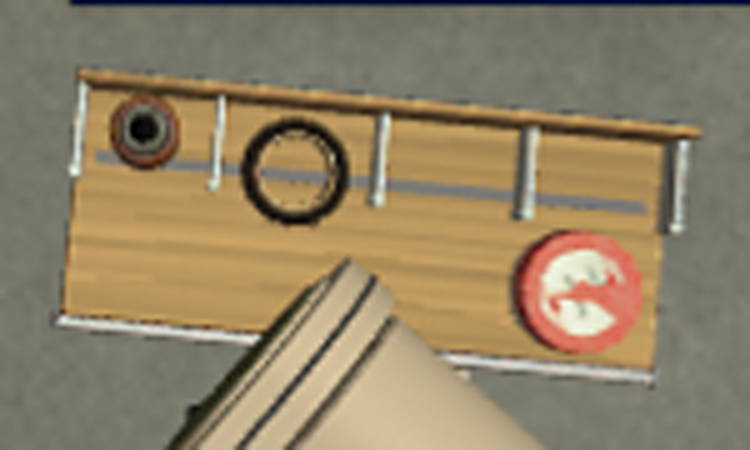

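```bash
python3 -m crank '[[[0.42,-1.6,0,0,0,7.5],[0.42,-1.6,0,0,0,7.5],[0.42,-1.6,0,0,0,7.5],[0.42,-1.6,0,0,0,7.5],[0.42,-1.6,0,0,0,7.5],[0.42,-1.6,0,0,0,7.5],[0.42,-1.6,0,0,0,7.5],[0.42,-1.6,0,0,0,7.5],[0.42,-1.6,0,0,0,7.5],[0.42,-1.6,0,0,0,7.5],[0.42,-1.6,0,0,0,7.5],[0.42,-1.6,0,0,0,7.5]]]' 0.76
python3 -m crank '[[[0,0,0,0,0,0],[0,0,0,0,0,0]]]'
python3 -c "
from h import *
st();need(-29,-168,.045);print(ctrl.observe()['joint_pos'])
s=ctrl.snapshot('top');save(s,'top5')
print([(d['p'],wt(d['position']),d['position']) for d in ctrl.place_of(s,'label_centre')])
b=cv2.imread('pics/top5.png')[215:305,275:425]
cv2.imwrite('pics/c5t.png',cv2.resize(b,None,fx=5,fy=5,interpolation=cv2.INTER_CUBIC))"
```

```text
clock: 9.45
ee_pos: [0.4268, -0.4564, 0.1542]
tool_rot: [[0.094, 0.996, -0.003], [0.996, -0.094, 0.003], [0.003, -0.003, -1.0]]
ft_force: [0.3, -0.0, 0.8]
width: 0.0208
clock: 9.65
ee_pos: [0.4267, -0.4561, 0.1549]
tool_rot: [[0.103, 0.995, -0.002], [0.995, -0.103, 0.003], [0.003, -0.002, -1.0]]
ft_force: [-0.8, -0.1, -0.7]
width: 0.0204
t 9.65 tcp [ 0.4267 -0.4561  0.1549] tray [ -32.9 -168.4] jaw deg -5.92 z [-0.002  0.003 -1.   ] F [-0.8 -0.1 -0.7] w 0.0204
shift cm [ 0.39 -0.  ] -10.99
[-9.00858403e-01  2.44556623e-01  1.50029349e+00  1.63924579e-04
  1.40030559e+00 -7.97582404e-01]
[(0.49, array([-71.85947606, -29.17508699]), [0.4017, -0.3137, 0.0189])]
```

View pics/c5t.png

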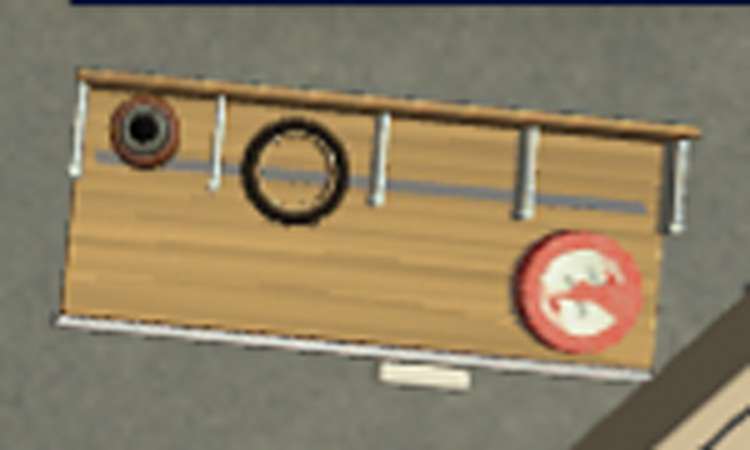

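```bash
python3 -m crank '[[[0.4,0,-3,0,0,0],[0,0,-3,0,0,0],[0,0,-2.5,0,0,0],[0,0,-1.5,0,0,0],[0,0,-1,0,0,0],[0,0,0,0,0,0],[0,0,0,0,0,0]]]'
python3 -c "
from h import *
st();need(-29,-140,.045);
s=ctrl.snapshot('side');save(s,'s6')
a=s['image'][90:270,340:520,::-1]
cv2.imwrite('pics/c6.png',cv2.resize(a,None,fx=3.3,fy=3.3,interpolation=cv2.INTER_CUBIC))"
```

```text
clock: 10.45
ee_pos: [0.4318, -0.4579, 0.0482]
tool_rot: [[0.1, 0.995, 0.001], [0.995, -0.1, -0.001], [-0.001, 0.001, -1.0]]
ft_force: [0.9, -0.3, -0.6]
width: 0.0205
t 10.45 tcp [ 0.4318 -0.4579  0.0482] tray [ -27.6 -169.7] jaw deg -5.72 z [ 0.001 -0.001 -1.   ] F [ 0.9 -0.3 -0.6] w 0.0205
shift cm [0.16 2.97] -0.32
```

View pics/c6.png

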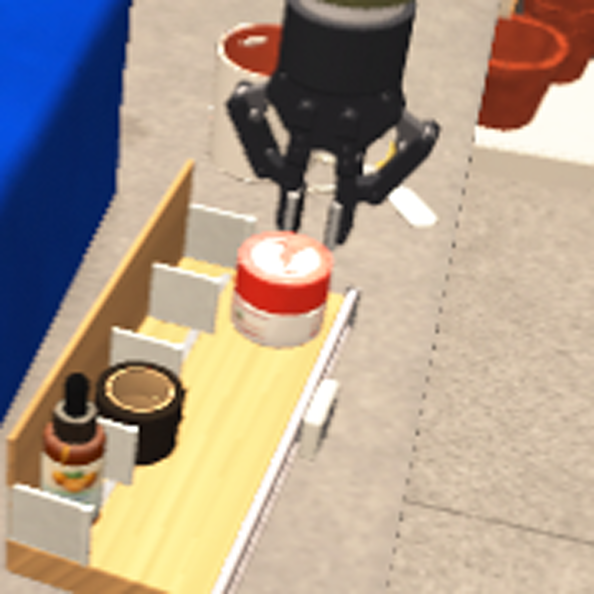

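```bash
python3 -m crank '[[[0,1,-0.1,0,0,0],[0.05,1,0,0,0,0],[0.1,0.8,0,0,0,0],[0.1,0.6,0,0,0,0],[0.1,0.6,0,0,0,0],[0.1,0.6,0,0,0,0],[0.1,0.6,0,0,0,0],[0,0,0,0,0,0]]]'
python3 -c "
from h import *
st();need(-29,-74,.045);
s=ctrl.snapshot('side');save(s,'s7')
for n in ['side','top']:
  t=ctrl.snapshot(n);print([(round(d['p'],2),wt(d['position']),d['position'][2]) for d in ctrl.place_of(t,'cream_pot')])
a=s['image'][90:270,340:520,::-1]
b=t['image'][215:305,275:425,::-1]
cv2.imwrite('pics/c7.png',cv2.resize(a,None,fx=3.3,fy=3.3,interpolation=cv2.INTER_CUBIC))
cv2.imwrite('pics/c7t.png',cv2.resize(b,None,fx=5,fy=5,interpolation=cv2.INTER_CUBIC))"
```

```text
clock: 11.3
ee_pos: [0.437, -0.4045, 0.046]
tool_rot: [[0.099, 0.995, -0.0], [0.995, -0.099, 0.0], [0.0, -0.0, -1.0]]
ft_force: [-0.1, -0.2, 0.4]
width: 0.0205
t 11.3 tcp [ 0.437  -0.4045  0.046 ] tray [ -27.7 -116.1] jaw deg -5.67 z [-0.  0. -1.] F [-0.1 -0.2  0.4] w 0.0205
shift cm [0.29 4.2 ] -0.1
[(0.95, array([285.19029614, 269.23020816]), 0.0008), (0.81, array([-31.33526092, -79.80351761]), 0.0265), (0.61, array([-28.0303642 , 221.61227106]), -0.0015)]
[(0.94, array([288.94230797, 271.91580069]), -0.0032), (0.77, array([-31.57208966, 223.87195705]), 0.0041), (0.73, array([-29.81289417, -79.95318218]), 0.031)]
```

View pics/c7.png

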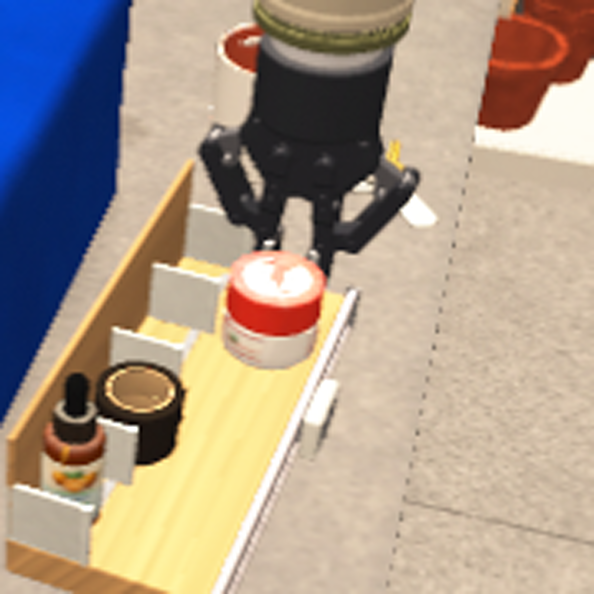

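View pics/c7t.png

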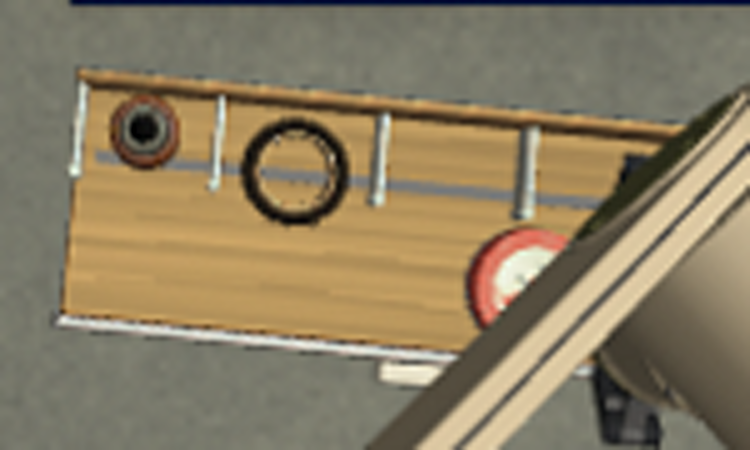

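```bash
python3 -m crank '[[[0,0.6,0,0,0,0],[0.05,0.6,0,0,0,0],[0.05,0.6,0,0,0,0]]]'
python3 -m crank '[[[0.05,0.6,0,0,0,0],[0.05,0.6,0,0,0,0],[0.05,0.6,0,0,0,0],[0.05,0.5,0,0,0,0],[0,0.2,0,0,0,0],[0,0,0,0,0,0]]]'
python3 -c "
from h import *
st();need(-29,-73,.045);
s=ctrl.snapshot('side');save(s,'s8')
for n in ['side','top']:
  t=ctrl.snapshot(n);print([(round(d['p'],2),wt(d['position']),d['position'][2]) for d in ctrl.place_of(t,'cream_pot')])
a=s['image'][90:270,340:520,::-1]
b=t['image'][215:305,275:425,::-1]
cv2.imwrite('pics/c8.png',cv2.resize(a,None,fx=3.3,fy=3.3,interpolation=cv2.INTER_CUBIC))
cv2.imwrite('pics/c8t.png',cv2.resize(b,None,fx=5,fy=5,interpolation=cv2.INTER_CUBIC))"
```

```text
clock: 11.85
ee_pos: [0.4378, -0.387, 0.0461]
tool_rot: [[0.1, 0.995, 0.0], [0.995, -0.1, -0.0], [-0.0, 0.0, -1.0]]
ft_force: [-0.4, -0.6, 0.6]
width: 0.0204
clock: 12.45
ee_pos: [0.4398, -0.362, 0.046]
tool_rot: [[0.099, 0.995, -0.0], [0.995, -0.099, 0.0], [0.0, -0.0, -1.0]]
ft_force: [-0.2, -0.5, 0.2]
width: 0.0202
t 12.45 tcp [ 0.4398 -0.362   0.046 ] tray [-29.1 -73.5] jaw deg -5.68 z [-0.  0. -1.] F [-0.2 -0.5  0.2] w 0.0202
shift cm [0.02 0.04] -0.1
[(0.89, array([288.8725725 , 271.60735788]), 0.001), (0.84, array([-29.66208355, -37.12682049]), 0.0272)]
[(0.85, array([-33.04456822, 224.52907721]), 0.0027), (0.73, array([290.41451654, 270.25369301]), -0.0002), (0.58, array([-29.60254171, -37.72385882]), 0.0276), (0.58, array([48.97537053, -1.34650724]), 0.0329), (0.33, array([ 24.92587361, 111.82553745]), 0.0321)]
```

View pics/c8.png

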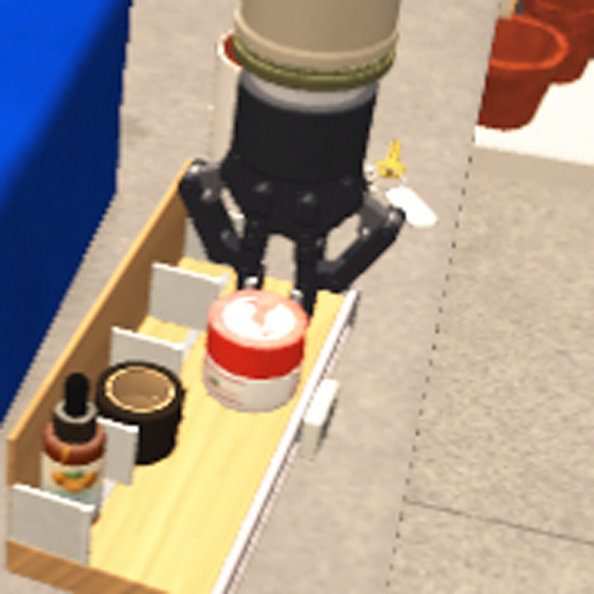

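View pics/c8t.png

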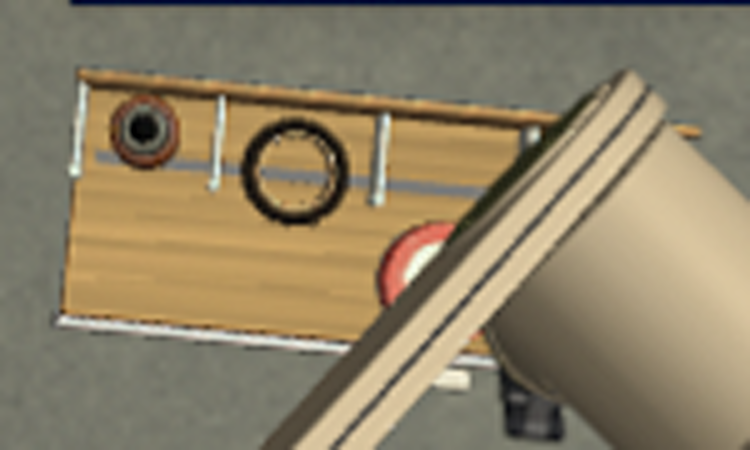

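```bash
python3 -m crank '[[[-0.1,-1,0,0,0,0],[-0.2,-1.5,0,0,0,0],[0,-0.5,3,0,0,0],[0,0,4,0,0,0],[0,0,4,0,0,0],[0,0,1,0,0,0],[0,0,0,0,0,0]]]'
python3 -c "
from h import *
st();need(-85,-35,.16)"
```

```text
clock: 13.4
ee_pos: [0.4378, -0.3949, 0.1691]
tool_rot: [[0.1, 0.995, 0.004], [0.995, -0.1, -0.004], [-0.004, 0.004, -1.0]]
ft_force: [-0.1, -1.7, 0.3]
width: 0.0206
t 13.4 tcp [ 0.4378 -0.3949  0.1691] tray [ -27.9 -106.4] jaw deg -5.75 z [ 0.004 -0.004 -1.   ] F [-0.1 -1.7  0.3] w 0.0206
shift cm [-4.97  7.67] -0.91
```

```bash
python3 -m crank '[[[-0.42,0.64,0,0,0,-7.5],[-0.42,0.64,0,0,0,-7.5],[-0.42,0.64,0,0,0,-7.5],[-0.42,0.64,0,0,0,-7.5],[-0.42,0.64,0,0,0,-7.5],[-0.42,0.64,0,0,0,-7.5],[-0.42,0.64,0,0,0,-7.5],[-0.42,0.64,0,0,0,-7.5],[-0.42,0.64,0,0,0,-7.5],[-0.42,0.64,0,0,0,-7.5],[-0.42,0.64,0,0,0,-7.5],[-0.42,0.64,0,0,0,-7.5]]]'
python3 -m crank '[[[0,0,0,0,0,0],[0,0,0,0,0,0]]]'
python3 -c "
from h import *
st();need(-85,-35,.046)
s=ctrl.snapshot('side')
for n in ['side','top']:
  t=ctrl.snapshot(n);print([(round(d['p'],2),wt(d['position']),d['position'][2]) for d in ctrl.place_of(t,'cream_pot')])
b=t['image'][215:305,275:425,::-1]
cv2.imwrite('pics/c9t.png',cv2.resize(b,None,fx=5,fy=5,interpolation=cv2.INTER_CUBIC))"
```

```text
clock: 14.6
ee_pos: [0.3852, -0.315, 0.1636]
tool_rot: [[0.994, -0.105, -0.003], [-0.105, -0.994, 0.003], [-0.003, -0.002, -1.0]]
ft_force: [0.8, -0.0, 0.3]
width: 0.0205
clock: 14.8
ee_pos: [0.3859, -0.3155, 0.1646]
tool_rot: [[0.995, -0.096, -0.001], [-0.096, -0.995, 0.001], [-0.002, -0.001, -1.0]]
ft_force: [-0.5, -0.4, 0.1]
width: 0.0206
t 14.8 tcp [ 0.3859 -0.3155  0.1646] tray [-87.4 -32.6] jaw deg -95.49 z [-0.001  0.001 -1.   ] F [-0.5 -0.4  0.1] w 0.0206
shift cm [ 0.22 -0.27] -11.86
[(0.78, array([-31.23252597, 228.52864005]), -0.0004), (0.7, array([287.40974759, 271.15998412]), 0.0013), (0.6, array([-31.03478573, -35.45478917]), 0.0278)]
[(0.82, array([-32.07846527, 227.94179535]), 0.0036), (0.63, array([292.31560155, 272.35271082]), -0.0024)]
```

View pics/c9t.png

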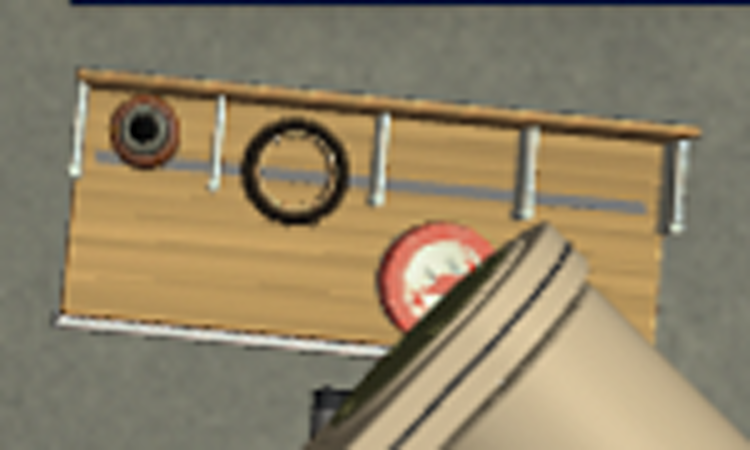

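```bash
python3 -m crank '[[[0,-0.2,-3,0,0,-0.2],[0,-0.1,-3,0,0,0],[0,0,-3,0,0,0],[0,0,-1.9,0,0,0],[0,0,-0.9,0,0,0],[0,0,0,0,0,0],[0,0,0,0,0,0]]]'
python3 -c "
from h import *
st();need(-67,-35,.046)"
```

```text
clock: 15.75
ee_pos: [0.387, -0.3192, 0.0491]
tool_rot: [[0.995, -0.103, 0.001], [-0.103, -0.995, -0.001], [0.001, 0.001, -1.0]]
ft_force: [0.3, -0.5, 1.1]
width: 0.0203
t 15.75 tcp [ 0.387  -0.3192  0.0491] tray [-86.  -36.1] jaw deg -95.89 z [ 0.001 -0.001 -1.   ] F [ 0.3 -0.5  1.1] w 0.0203
shift cm [ 1.9  -0.08] -0.31
```

```bash
python3 -m crank '[[[1,0.05,-0.2,0,0,0],[0.8,-0.1,0,0,0,0],[0.6,-0.05,0,0,0,0],[0.6,-0.05,0,0,0,0],[0.6,-0.05,0,0,0,0],[0.6,-0.05,0,0,0,0],[0,0,0,0,0,0]]]'
python3 -c "
from h import *
st();need(-19,-35,.046)
s=ctrl.snapshot('side')
for n in ['side','top']:
  t=ctrl.snapshot(n);print([(round(d['p'],2),wt(d['position']),d['position'][2]) for d in ctrl.place_of(t,'cream_pot')])
a=s['image'][90:270,340:520,::-1]
b=t['image'][215:305,275:425,::-1]
cv2.imwrite('pics/c10.png',cv2.resize(a,None,fx=3.3,fy=3.3,interpolation=cv2.INTER_CUBIC))
cv2.imwrite('pics/c10t.png',cv2.resize(b,None,fx=5,fy=5,interpolation=cv2.INTER_CUBIC))"
```

```text
clock: 16.45
ee_pos: [0.4293, -0.3212, 0.0462]
tool_rot: [[0.995, -0.102, 0.0], [-0.102, -0.995, -0.0], [0.001, 0.0, -1.0]]
ft_force: [-0.6, 0.1, 0.0]
width: 0.0207
t 16.45 tcp [ 0.4293 -0.3212  0.0462] tray [-43.7 -33.9] jaw deg -95.88 z [ 0. -0. -1.] F [-0.6  0.1  0. ] w 0.0207
shift cm [ 2.45 -0.35] -0.02
[(0.9, array([ -7.85033716, -35.15255619]), 0.0273), (0.71, array([-26.51684112, 225.58206298]), -0.0025), (0.62, array([284.43474957, 271.76775607]), 0.0035)]
[(0.96, array([292.59400344, 271.57650699]), 0.0004), (0.79, array([-33.97982027, 224.83779   ]), 0.0024)]
```

View pics/c10.png

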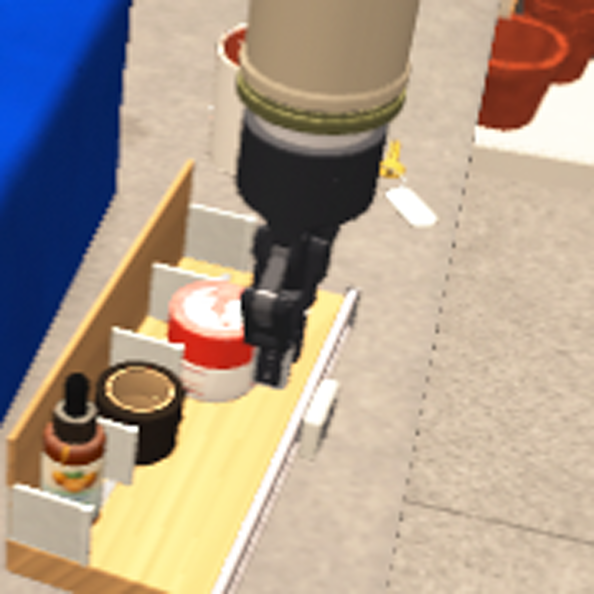

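View pics/c10t.png

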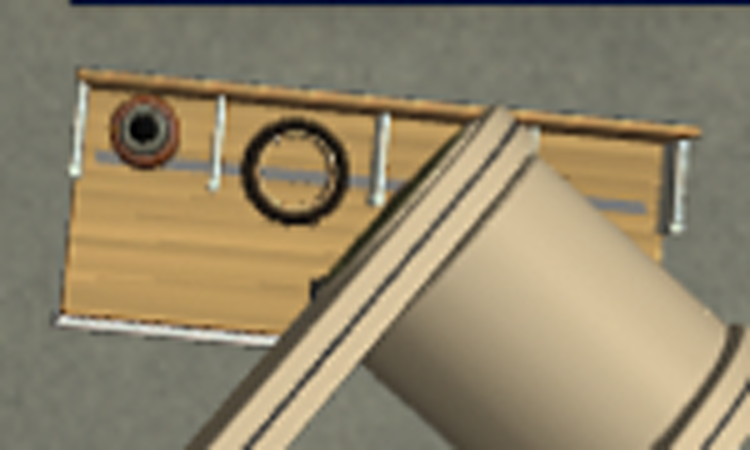

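```bash
python3 -m crank '[[[0.5,-0.1,0,0,0,0],[0.5,-0.1,0,0,0,0],[0.4,-0.05,0,0,0,0],[0.3,-0.03,0,0,0,0]]]'
python3 -m crank '[[[0.3,-0.03,0,0,0,0],[0.2,-0.02,0,0,0,0],[0,0,0,0,0,0]]]'
python3 -c "
from h import *
st()"
```

```text
clock: 17.1
ee_pos: [0.4459, -0.324, 0.0461]
tool_rot: [[0.995, -0.103, 0.0], [-0.103, -0.995, -0.0], [0.0, 0.0, -1.0]]
ft_force: [-0.9, -0.2, -0.4]
width: 0.0204
clock: 17.4
ee_pos: [0.4507, -0.3244, 0.0461]
tool_rot: [[0.995, -0.103, 0.0], [-0.103, -0.995, -0.0], [0.0, 0.0, -1.0]]
ft_force: [-0.4, -0.3, 0.8]
width: 0.0206
t 17.4 tcp [ 0.4507 -0.3244  0.0461] tray [-22. -35.] jaw deg -95.9 z [ 0. -0. -1.] F [-0.4 -0.3  0.8] w 0.0206
```

```bash
python3 -m crank '[[[0.15,-0.01,0,0,0,0],[0.1,-0.01,0,0,0,0],[0,0,0,0,0,0]]]'
python3 -m crank '[[[0.1,-0.01,0,0,0,0],[0,0,0,0,0,0]]]'
python3 -c "
from h import *
st()"
```

```text
clock: 17.7
ee_pos: [0.453, -0.3247, 0.0461]
tool_rot: [[0.995, -0.103, 0.0], [-0.103, -0.995, -0.0], [0.0, 0.0, -1.0]]
ft_force: [0.9, 0.3, 0.4]
width: 0.0208
clock: 17.9
ee_pos: [0.4539, -0.3247, 0.0461]
tool_rot: [[0.995, -0.103, 0.0], [-0.103, -0.995, 0.0], [0.0, -0.0, -1.0]]
ft_force: [0.1, 0.1, -0.4]
width: 0.0208
t 17.9 tcp [ 0.4539 -0.3247  0.0461] tray [-18.8 -35. ] jaw deg -95.91 z [ 0.  0. -1.] F [ 0.1  0.1 -0.4] w 0.0208
```

No contact with the board felt yet; continue in small steps, watching force.

```bash
for i in 1; do :; done; python3 -m crank '[[[0.1,-0.01,0,0,0,0],[0.1,-0.01,0,0,0,0]]]' | grep -E 'ee|ft'
python3 -m crank '[[[0.1,-0.01,0,0,0,0],[0,0,0,0,0,0]]]'| grep -E 'ee|ft'
python3 -c "
from h import *
st()
s=ctrl.snapshot('side')
print([(round(d['p'],2),wt(d['position']),d['position'][2]) for d in ctrl.place_of(s,'cream_pot')])
a=s['image'][90:270,340:520,::-1]
cv2.imwrite('pics/c11.png',cv2.resize(a,None,fx=3.3,fy=3.3,interpolation=cv2.INTER_CUBIC))"
```

```text
ee_pos: [0.4546, -0.3248, 0.0459]
ft_force: [-11.7, 0.8, 7.5]
ee_pos: [0.4546, -0.3248, 0.0458]
ft_force: [-13.8, 1.5, 9.5]
t 18.3 tcp [ 0.4546 -0.3248  0.0458] tray [-18.1 -35. ] jaw deg -95.91 z [-0.005  0.001 -1.   ] F [-13.8   1.5   9.5] w 0.0206
[(0.87, array([-28.66628712, 224.96571735]), 0.0009), (0.85, array([288.81303067, 272.20439621]), -0.0012), (0.76, array([ 17.6927638 , -33.30864916]), 0.0278), (0.73, array([ 23.73179694, 111.70645377]), 0.0325)]
```

View pics/c11.png

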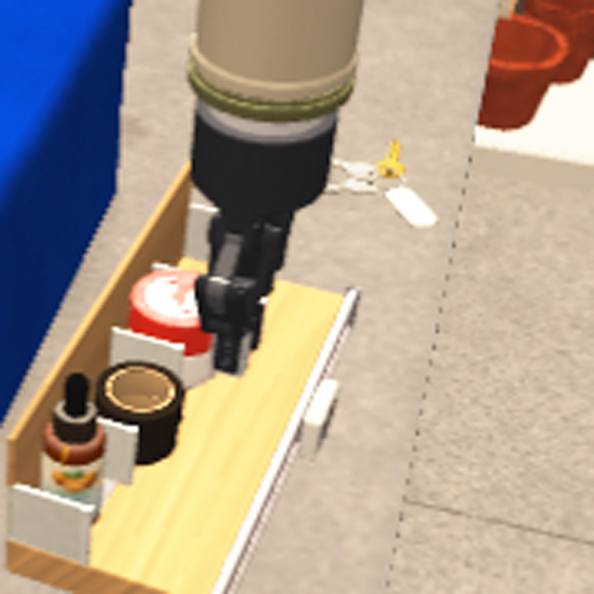

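```bash
python3 -m crank '[[[-0.2,0.02,0,0,0,0],[-0.5,0.05,0,0,0,0],[-1,0.1,0,0,0,0],[-2,0.2,0,0,0,0],[-3,0.3,0,0,0,0],[-2,0,3,0,0,0],[0,0,4,0,0,0],[0,2,4,0,0,0],[0,4,2,0,0,0],[0,4,0,0,0,0],[0,4,0,0,0,0],[0,0,0,0,0,0]]]'
python3 -m crank '[[[0,4,0,0,0,0],[0,0,0,0,0,0],[0,0,0,0,0,0]]]'
python3 -c "
from h import *
st()
for n in ['side','top']:
  t=ctrl.snapshot(n)
  if n=='side': s=t
  for q in ['cream_pot','label_centre','tape_top','stock_bottle']: print(n,q,[(round(d['p'],2),np.round(wt(d['position']),1),d['position'][2]) for d in ctrl.place_of(t,q)])
a=s['image'][90:270,340:520,::-1]
b=t['image'][215:305,275:425,::-1]
cv2.imwrite('pics/c12.png',cv2.resize(a,None,fx=3.3,fy=3.3,interpolation=cv2.INTER_CUBIC))
cv2.imwrite('pics/c12t.png',cv2.resize(b,None,fx=5,fy=5,interpolation=cv2.INTER_CUBIC))"
```

```text
clock: 19.6
ee_pos: [0.3696, -0.1748, 0.176]
tool_rot: [[0.995, -0.1, 0.001], [-0.1, -0.995, 0.001], [0.001, -0.001, -1.0]]
ft_force: [0.1, 0.0, -0.6]
width: 0.0204
clock: 19.9
ee_pos: [0.3698, -0.1383, 0.176]
tool_rot: [[0.995, -0.101, 0.001], [-0.101, -0.995, -0.001], [0.001, 0.001, -1.0]]
ft_force: [0.4, -0.8, 1.0]
width: 0.0202
t 19.9 tcp [ 0.3698 -0.1383  0.176 ] tray [-121.   142.2] jaw deg -95.81 z [ 0.001 -0.001 -1.   ] F [ 0.4 -0.8  1. ] w 0.0202
side cream_pot [(0.94, array([-28.2, 221.8]), -0.0031), (0.78, array([285.1, 271.9]), 0.0007)]
side label_centre []
side tape_top [(0.69, array([14.8, 39.6]), 0.0445)]
side stock_bottle [(0.68, array([ 23.2, 113.4]), 0.03)]
top cream_pot [(0.8, array([291.3, 271. ]), -0.0014), (0.62, array([ 18.7, -40.5]), 0.0289), (0.59, array([-32.7, 226. ]), 0.008)]
top label_centre [(0.46, array([-76.2, -31.1]), 0.0182)]
top tape_top [(0.75, array([ 9.8, 40.1]), 0.045)]
top stock_bottle [(0.49, array([ 24.7, 113.6]), 0.0327), (0.22, array([ 26.9, -73.4]), 0.0332)]
```

View pics/c12.png

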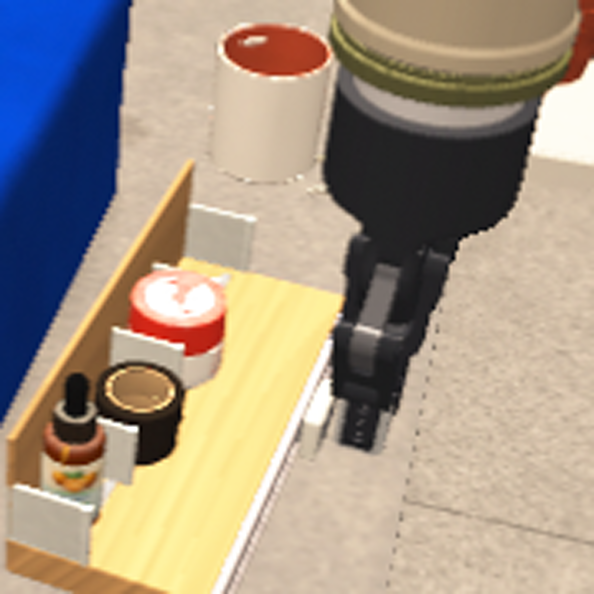

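View pics/c12t.png

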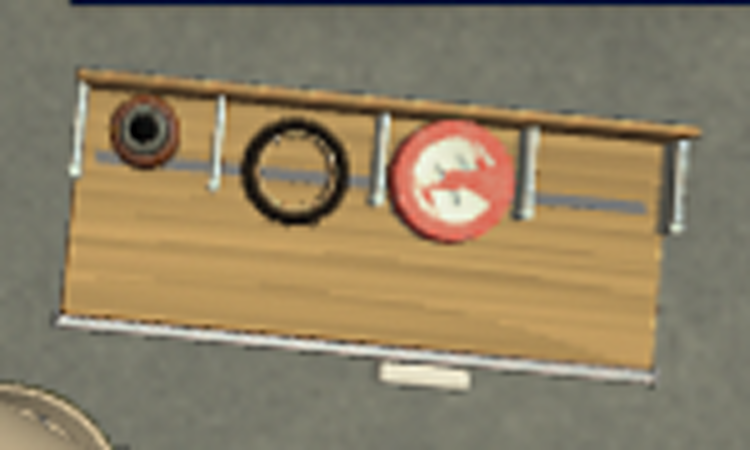

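Run:
```python
from h import *
s=ctrl.snapshot('top')
P=lambda u,v,z: wt(ray(s,(274.6+u/5,214.6+v/5),z))
print('pot',P(453,181,.08),'label',P(380,372,.034),P(470,380,.034),'tape',P(296,170,.068))
ctrl.close_job()
```

```text
pot [ 17.91858087 -34.14043266] label [-75.38970572 -11.74693282] [-75.11064852 -55.43973364] tape [16.40529101 39.10899851]
the job is handed in; nothing more can be done
```

The job is handed in at about 20 s of the 54 s allowed, done in the order asked. I pushed the label first and then the pot, using only fingertips and lifting nothing.

**Label:** The first push left it centred at about y = −25 mm, so I pushed it once more. In the last picture it spans tray y of about −12 to −55 mm. That is well inside gap 3, whose divider middles are at about 0 and −69 mm.

**Pot:** I slid it along the ledge with two fingertips to y of about −35 mm, then pushed it into gap 3 until it met the back board. The wrist force rose to about 14 N there. After backing off, my pixel measurement put its centre at tray (17.9, −34.1) mm. Home is x = 19 mm, so the 1 mm difference is within measuring error. The pot-finding network gave x = 18.7 mm, but its y of −40.5 mm disagreed by about 6 mm, and the picture supports mine.

**Other items:** The bottle and the top tape roll look the same in the pictures before and after, and the roll measured within 0.1 mm of where it started. The lower roll is mostly hidden under it, so I did not measure it separately. One network reading put the top roll about 7 mm nearer the front; neither the picture nor my pixel measurement supports that.

**Robot:** It was clear of everything when I handed in. In the last side picture the network did not find the pot in the tray or the label, but both are visible there: the pot standing in gap 3, and the label partly behind the fingers. The top picture shows both clearly.

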